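# Balance the impeller on the domed pivot and present the trial slug over its red pad

### The job

Set the stainless impeller, hub up, on the crown of the domed pivot and let go so that it balances there nearly level, touching nothing but the dome. Then pick up the red-topped lead slug, carry it across above the yellow guard fence, higher than its top bar, and finish holding it still, level, centred and squared up about a centimetre above the impeller's red pad, never touching the impeller with it. Do not touch the guard, leave the other things where they are, and keep hold of the slug at the end: it is not put down.

Things in the scene. Friction and masses are not known exactly. Their poses are not given: they have to be found in the camera images.
- impeller: Bright stainless impeller, about 0.8 kg: flat round plate 150 mm across, 4 mm thick, with a central hub, three curved vanes to 16 mm above the underside and three square pads 30 x 30 mm, tops 20 mm above the underside, centres 56 mm from the axis; one pad has a red top. Centre of mass on the axis. Origin: centre of the underside; z up, x towards the red pad.
- hub_top (a point): Centre of the top of the impeller's hub, a plain upright cylinder 34 mm across, 60 mm above the underside: grip it here. Dark bore mark on top.
- red_pad (a point): Centre of the red top face of the impeller's red pad (30 x 30 mm, edges along the impeller's x and y; 56 mm out from the axis, 20 mm above the underside).
- pivot: Fixed domed pivot in grey cast iron: spherical cap of 80 mm radius, 60 mm high, 155 mm across at the table. Origin: centre of its foot; z up. The impeller's flat underside rocks on the dome and rights itself: set down off centre by e it settles tilted by roughly e / 65 mm (radians).
- dome_top (a point): Highest point of the dome, 60 mm above the table.
- slug_red: Square lead balance slug with a red top, 30 x 30 mm and 22 mm high, 0.22 kg, lying flat on the table. Origin: centre of the underside; z up, x and y along its edges.
- slug_a: Plain grey lead slug, 30 x 30 x 22 mm, to be left alone. Origin: centre of the underside.
- slug_b: Another plain grey lead slug, the same, to be left alone. Origin: centre of the underside.
- guard: Fixed yellow guard fence between slugs and pivot: two level 12 mm bars along its x, 300 mm long, the upper one's top 126 mm above the table, on two posts with 50 mm round feet. Not to be touched. Origin: middle of its foot on the table.
- collar: Knurled steel shaft collar, 45 mm across, 18 mm high, lying flat; bystander. Origin: centre of the underside.
- mallet: Blue rubber mallet lying flat: head 56 mm across and 100 mm long along its y, wooden handle 24 mm thick running from the head to 260 mm along its -x; bystander. Origin: on the table under the head.
- cone: Grey cast-iron balancing cone standing point up, 64 mm across, 80 mm high; bystander. Origin: centre of the underside.

How it is judged (in metres and radians):
On the way, in this order (a step that is already met when the one before it is completed fails the run):
1. the impeller is balanced, let go, on the crown of the dome, nearly level and at rest (horizontal distance between impeller and dome_top below 0.02 m and height (world z) of impeller above 0.052 m and angle between impeller's own z axis and vertical below 0.15 rad and contact force between impeller and the fingers below 0.1 N and contact force between impeller and pivot above 3 N and linear speed of impeller below 0.03 m/s and angular speed of impeller below 0.3 rad/s), for 0.4 s.
2. the red-topped slug crosses the line of the guard fence higher than its top bar (height (world z) of slug_red above 0.126 m and y of slug_red in the frame of guard between -0.05 and 0.05 m), for 0.05 s.
At the end, for the whole second after the job is handed in: Impeller let go and at rest on the dome alone, within 20 mm of the crown, tilt under 0.15 rad. Red slug held still, underside 1 to 20 mm above the red pad and not touching, centred within 9 mm, level within 0.15 rad, square within 0.2 rad (any quarter turn) (all of step 1 and horizontal distance between slug_red and red_pad below 0.009 m and z of slug_red in the frame of red_pad between 0.001 and 0.02 m and angle between slug_red's own z axis and vertical below 0.15 rad and (angle between the x axis of slug_red and the x axis of impeller, either way round below 0.2 rad or angle between the x axis of slug_red and the y axis of impeller, either way round below 0.2 rad) and contact force between slug_red and the fingers above 1 N and contact force between slug_red and impeller below 0.05 N and linear speed of slug_red below 0.02 m/s); the arm keeps its last pose, push and grip.
It fails at once if the slug touches the impeller (contact force between slug_red and impeller above 0.5 N).
It fails at once if anything touches the guard (contact force between guard and anything else above 1 N).
It fails at once if a bystander is moved by more than 30 mm (distance of any of slug_a, slug_b, collar, mallet, cone from where it was at the start of the episode above 0.03 m).
It also fails if it takes over 64 s, if anything falls off the work surface, if the arm or the gripper's body presses on something with over 40 N, if the wrist force passes 120 N, or if a joint passes its speed limit or range.

### The arm

A 6-joint arm with a two-finger parallel gripper is mounted at the origin on the work surface. World frame = base frame: x ahead of the robot, y to its left, z up, the work surface at z = 0. Lengths are in mm, angles in rad, forces in N, time in s.
With the tool pointing down it reaches from about 275 to 775 mm from the base axis. Payload 14.6 kg.
Tool frame: the origin (TCP) lies at the centre of the arm's flange, where the gripper is bolted on; the fingertips stand r.nose_length ahead of it and the grasp point (between the pads) lies 155 mm ahead of it (r.nose_length is the distance from the TCP to the fingertips, in mm); y points along the fingers, z is the direction in which the jaws open and shut, and the axes are right-handed (so a half turn about y gives the same grasp; the last joint's range is limited). The gripper opens to 85 mm and grips with 20 to 120 N. Pads are 22 mm wide; open, the fingers measure 114 mm over their backs; the gripper's body (76 mm by 85 mm) begins 54 mm behind the grasp point. The pads swing forward as they close: fully open they stand 13 mm farther back than shut.
Start: joints at [-1.455, 0.263, -0.048, 1.259, 0, 1.415], TCP at [140.432, -505.873, 404.678] pointing down, gripper open.
Joint ranges: [-2.65, 2.65], [-0.89, 1.7], [-1.18, 1.37], [-2.13, 2.11], [-1.35, 1.29], [-3.14, 3.14]. Speed limits (rad/s): [1.89, 1.89, 2.57, 2.79, 3.14, 3.14].

### API

Orientations are given as a unit quaternion [w, x, y, z].
In Python, from rig import r, cams gives the robot as it stands.
- The arm moves only by the tool carry_out, never from a script. Its argument "rows" is a list of rows, each an object with "gripper": the gripper command: -1 is shut, 1 is fully open, values between are in proportion; "xyz": the shift along the tool's x, y, z in mm, a list of three; "spin": the turn about the tool's y in rad. A call has 1 to 12 rows; each row is the pose to reach, as a shift and turn from the pose commanded when the call began, along the tool's axes at that moment; what a row does not reach only later rows make up. A row lasts 1/8 s, in which the tool goes at most 62.5 mm and 10.7 degrees, less where a joint would pass 70% of its speed; a pose out of reach is approached as far as the arm can. A call with a gripper value outside its range is refused whole. The fingers move at their own pace and stop on an object; "newtons" is the grip in N (left out, the last holds). Time passes only in rows, so rows that repeat a pose let the fingers close. It gives the time, the measured TCP pose, the force and the opening at its end, in the units of the state.
- r.get_obs(): the state, without advancing time (a new reading comes with each control period).
- cams.snapshot(name): name is "scene" or "top" or "wrist"; returns a dict with "image" (420x560x3 uint8, blue, green, red), "camera_matrix" (3x3 intrinsics, pixels), "rvec" (rotation vector, rad) and "tvec" (3), from world to camera coordinates, as OpenCV has them. Camera axes: x right, y down, z forward; pixel columns grow to the right and rows downward; lengths in mm; the calibration is good to about 2 mm. A picture is of the moment at which its call begins. There is no depth.
- r.hand_in(): hands the job in, once; it reports no verdict.
The state is a dict: "time": time; "q": joint angles; "joint_vel": joint speeds; "joint_efforts": joint torques, N m; "eef_pos": TCP position; "orientation": TCP orientation; "ft_force": force on the tool from outside, world axes, zero at the start; "ft_torque": the same for the moment, N m; "width": opening from 0.0 (shut) to 1.0 (fully open).
Only numpy, scipy, OpenCV 4.12 (cv2) and the standard library are available. Lean on these libraries where they do the work, as an engineer would, in place of code of your own. Each camera call takes 0.05 s, during which the arm holds its last target. There are 200 camera calls.

## Working session

There is one attempt and no reset: what is moved stays moved. The work goes in short steps, Python scripts to look and compute and a tool call to move; the robot and the scene stay as the last step left them, time stands still between calls to the robot, and variables do not carry over. Pictures are saved under pics/ and viewed, about 8 in all and at most 12, crops included, and the job is handed in when it is done.

Besides the shell and the picture viewer there is one more tool, called after "Call:" as a command line: name --argument value ..., lists and objects as JSON in quotes. carry_out: Moves the arm, as the interface text tells. Its arguments: {"type":"object","properties":{"rows":{"type":"array","items":{"type":"object","properties":{"gripper":{"type":"number"},"xyz":{"type":"array","items":{"type":"number"}},"spin":{"type":"number"}}}},"newtons":{"type":"number"}},"required":["rows"]}

```bash
mkdir -p pics
cat > h.py <<'E'
import numpy as np,cv2,pickle
from scipy.spatial.transform import Rotation as R
from rig import r,cams
def snap(name,fn):
    s=cams.snapshot(name); cv2.imwrite('pics/%s.png'%fn,s['image']); pickle.dump(s,open('pics/%s.pkl'%fn,'wb')); return s
def load(fn): return pickle.load(open('pics/%s.pkl'%fn,'rb'))
def ray(s,uv,z):
    K=np.array(s['camera_matrix']);M=cv2.Rodrigues(np.array(s['rvec'],float))[0];t=np.array(s['tvec'],float).ravel()
    C=-M.T@t; uv=np.atleast_2d(uv).astype(float)
    d=np.c_[uv,np.ones(len(uv))]@np.linalg.inv(K).T@M
    return C+d*((z-C[2])/d[:,2])[:,None]
def proj(s,P):
    return cv2.projectPoints(np.atleast_2d(P).astype(float),np.array(s['rvec'],float),np.array(s['tvec'],float),np.array(s['camera_matrix']),None)[0][:,0]
def tool():
    o=r.get_obs();q=o['orientation'];return np.array(o['eef_pos']),R.from_quat([q[1],q[2],q[3],q[0]]).as_matrix(),o
E
python3 - <<'E'
from h import *
s=snap('top','t0');snap('scene','s0')
p,M,o=tool();print(p,M.round(3),o['time'],r.nose_length,o['width'],o['ft_force'])
print(s['camera_matrix'],s['rvec'],s['tvec'])
E
```

```text
[ 140.41159041 -505.80164249  404.25796439] [[-0.964 -0.     0.267]
 [-0.267  0.001 -0.964]
 [-0.    -1.    -0.001]] 0.1 173.4 0.9970033922711149 [ 0.66338854 -0.33923466 -1.11736087]
[[402.17929025   0.         280.14953094]
 [  0.         402.17929025 212.63038017]
 [  0.           0.           1.        ]] [ 2.16994616 -2.19123889  0.05451121] [ 38.55123164 566.30764    844.47471652]
```

View pics/t0.png

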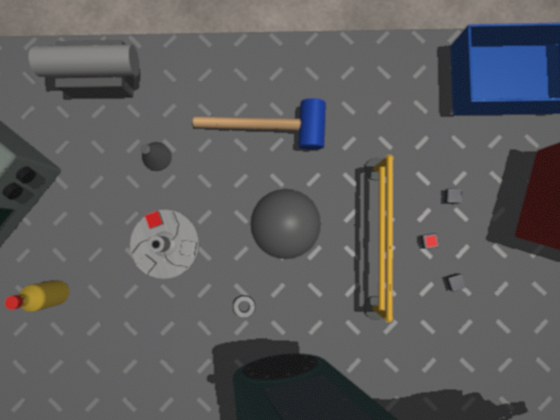

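View pics/s0.png

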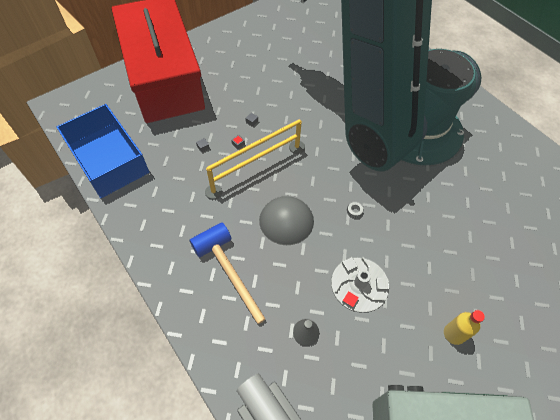

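The top view shows the impeller at (165,243) with its hub at (157,243) and red pad at (154,220). The dome is at (286,224), the red slug at (431,241), and the fence runs along columns 380-390. The scene view agrees. I'll measure these now.

```bash
cat > m.py <<'E'
from h import *
def cen(mask,u,v):
    n,l,st,c=cv2.connectedComponentsWithStats(mask.astype(np.uint8)); 
    i=min([k for k in range(1,n) if st[k,4]>20],key=lambda k:np.hypot(*(c[k]-[u,v]))); return c[i],(l==i).astype(np.uint8),st[i,4]
def red(im):
    b,g,rr=[im[...,k].astype(int) for k in range(3)]; return (rr>120)&(g<80)&(b<80)
def hull(m): return cv2.convexHull(max(cv2.findContours(m,0,cv2.CHAIN_APPROX_NONE)[0],key=cv2.contourArea))[:,0].astype(float)
def disc(s,m,z):
    P=ray(s,hull(m)+0,z)[:,:2].astype(np.float32); return cv2.fitEllipse(P)
E
python3 - <<'E'
from m import *
for f,z in (('t0',dict(pad=(154,220),slug=(431,241),imp=(165,243),bore=(157,243))),('s0',dict(pad=(350,299),slug=(238,141),imp=(360,285),bore=(364,276)))):
    s=load(f);im=s['image'];M=cv2.Rodrigues(np.array(s['rvec'],float))[0];print(f,'C',(-M.T@np.ravel(s['tvec'])).round(0))
    for n,h in (('pad',20),('slug',22)):
        c,m,a=cen(red(im),*z[n]); P=ray(s,c,h)[0]
        rect=cv2.minAreaRect(ray(s,hull(m),h)[:,:2].astype(np.float32))
        print(n,c.round(1),a,P.round(1),rect)
    g=im.min(2); mask=((g>110)|red(im)).astype(np.uint8); mask=cv2.morphologyEx(mask,cv2.MORPH_CLOSE,np.ones((5,5)))
    c,m,a=cen(mask,*z['imp']); print('imp',c,a,disc(s,m,4))
    print('bore',ray(s,z['bore'],60))
s=load('t0')
for n,uv in dict(domel=(251,224),domer=(321,224),domet=(286,189),domeb=(286,259),sa=(454,196),sb=(456,283),collar=(244,307),cone=(157,156),).items(): print(n,ray(s,uv,0)[0].round(0))
print('foots',ray(s,[(374,168),(375,308)],0).round(0)); print('bar',ray(s,[(390,156),(390,320)],120).round(0))
print('gray',s['image'][224,240:260].mean(1).round(0),s['image'][224,312:330].mean(1).round(0))
a=cv2.resize(s['image'][170:290,115:335],None,fx=3.6,fy=3.6,interpolation=cv2.INTER_CUBIC);cv2.imwrite('pics/t0c.png',a)
E
```

```text
t0 C [510.  20. 880.]
pad [153.4 219. ] 197 [555.6 306.   20. ] ((555.46435546875, 305.89776611328125), (30.48846435546875, 29.910741806030273), 20.06552505493164)
slug [430.8 240.9] 77 [ 503.3 -285.3   22. ] ((504.01202392578125, -285.7767333984375), (16.83373260498047, 19.3095703125), 88.11082458496094)
imp [164.74707784 242.78040288] 4021 ((510.5065612792969, 271.3537292480469), (159.67401123046875, 227.7058868408203), 6.503684997558594)
bore [[504.34385451 284.67652736  60.        ]]
s0 C [ 940.  494. 1092.]
pad [350.2 298.9] 124 [555.6 307.8  20. ] ((555.7349243164062, 308.03594970703125), (29.2550048828125, 27.98729705810547), 20.88715362548828)
slug [237.6 139.3] 34 [ 502.4 -284.9   22. ] ((503.18975830078125, -284.53118896484375), (19.208450317382812, 20.502391815185547), 3.510357618331909)
imp [286.33122778 240.9837    ] 180000 ((335.94219970703125, -181.4664306640625), (1855.71826171875, 2152.77685546875), 131.26441955566406)
bore [[503.03777832 289.66334855  60.        ]]
domel [544.  97.   0.]
domer [542. -56.   0.]
domet [620.  20.   0.]
domeb [467.  22.   0.]
sa [ 600. -347.    0.]
sb [ 412. -344.    0.]
collar [364. 113.   0.]
cone [697. 306.   0.]
foots [[ 664. -174.    0.]
 [ 360. -169.    0.]]
bar [[ 666. -179.  120.]
 [ 358. -170.  120.]]
gray [100. 102. 102. 102. 105. 106. 104. 102.  99.  91.  75.  52.  48.  49.
  54.  58.  59.  62.  63.  66.] [ 86.  83.  84.  83.  80.  78.  74.  73.  81.  93.  98. 103. 100. 102.
 100. 102. 101. 102.]
```

View pics/t0c.png

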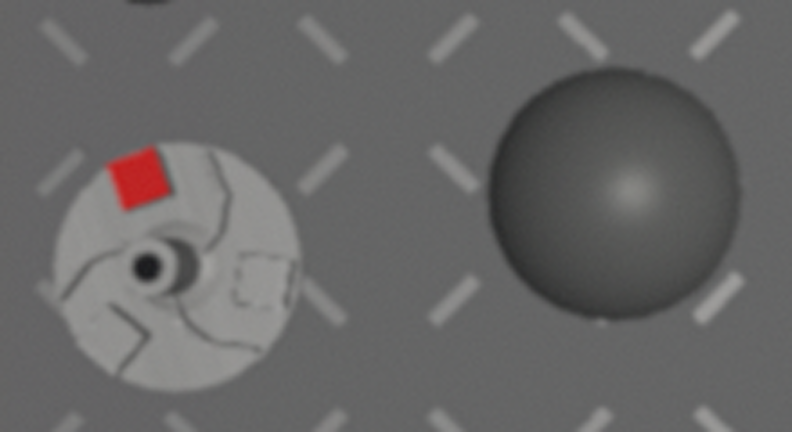

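Two checks agree on the impeller centre at about (503, 287): pad minus 56 mm along 20°, and the hub bore sighted at z=60. The dome outline gives about (543.5, 21), with a 153 mm diameter where 155 is expected. I'll move above the impeller and turn the tool by -1.65 rad.

Call:
carry_out --rows '[{"xyz":[-561,44,-667],"spin":-1.65,"gripper":1},{"xyz":[-561,44,-667],"spin":-1.65,"gripper":1},{"xyz":[-561,44,-667],"spin":-1.65,"gripper":1},{"xyz":[-561,44,-667],"spin":-1.65,"gripper":1},{"xyz":[-561,44,-667],"spin":-1.65,"gripper":1},{"xyz":[-561,44,-667],"spin":-1.65,"gripper":1},{"xyz":[-561,44,-667],"spin":-1.65,"gripper":1},{"xyz":[-561,44,-667],"spin":-1.65,"gripper":1},{"xyz":[-561,44,-667],"spin":-1.65,"gripper":1},{"xyz":[-561,44,-667],"spin":-1.65,"gripper":1},{"xyz":[-561,44,-667],"spin":-1.65,"gripper":1},{"xyz":[-561,44,-667],"spin":-1.65,"gripper":1}]' --newtons 60

```text
time: 1.6
eef_pos: [444.2, 159.1, 367.7]
orientation: [-0.58, 0.58, -0.405, 0.405]
ft_force: [1.4, -1.2, -0.1]
width: 0.997
```

Run:
```python
from m import *
p,M,o=tool();print(p,M.round(3),o['q'])
print('to go',(M.T@(np.array([503,287,330])-p)).round(1))
s=snap('wrist','w1');print(proj(s,[[503,287,60],[555.6,306.5,20],[543.5,21,60]]))
```

```text
[444.16354148 159.14778973 367.70270293] [[ 0.343  0.     0.939]
 [-0.939 -0.     0.343]
 [ 0.    -1.     0.   ]] [ 1.71133802e-01  1.88047128e-01 -2.52366374e-01  1.13023772e+00
 -1.59752649e-04  1.39144114e+00]
to go [-99.9  37.7  99.2]
[[422.7289824   58.60985484]
 [475.71066011  64.2224054 ]
 [328.87248363 383.41410777]]
```

View pics/w1.png

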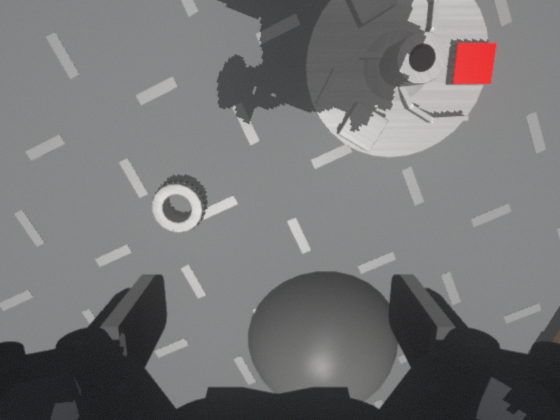

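The bore is at (422,58) and the red pad at (475,64), each within 1 px of the prediction. I'll go over the hub, descend to TCP z=200 and grip.

Call:
carry_out --rows '[{"xyz":[-100,38,99],"spin":0,"gripper":1},{"xyz":[-100,38,99],"spin":0,"gripper":1},{"xyz":[-100,38,99],"spin":0,"gripper":1},{"xyz":[-100,38,99],"spin":0,"gripper":1},{"xyz":[-100,88,99],"spin":0,"gripper":1},{"xyz":[-100,138,99],"spin":0,"gripper":1},{"xyz":[-100,168,99],"spin":0,"gripper":1},{"xyz":[-100,168,99],"spin":0,"gripper":1},{"xyz":[-100,168,99],"spin":0,"gripper":1}]'

```text
time: 2.78
eef_pos: [502.9, 284.2, 201.6]
orientation: [0.58, -0.579, 0.405, -0.406]
ft_force: [1.0, 0.7, 0.4]
width: 0.999
```

Run:
```python
from m import *
from scipy.optimize import least_squares
p,M,o=tool();print(p,o['ft_force'],o['time'])
th=np.linspace(0,2*np.pi,120);P=[]
for z in np.linspace(0,60,25):
    rr=np.sqrt(80**2-(z+20)**2);P+=[[rr*np.cos(t),rr*np.sin(t),z] for t in th]
P=np.array(P)
def ext(s,c): q=proj(s,P+[c[0],c[1],0]);return np.array([q[:,0].min(),q[:,0].max(),q[:,1].min(),q[:,1].max()])
t,w=load('t0'),load('w1')
ot=np.array([489/3.6+115,740/3.6+115,67/3.6+170,320/3.6+170])-.36
ow=np.array([248,399,271])
for nm,f in (('top',lambda c:ext(t,c)-ot),('wrist',lambda c:ext(w,c)[:3]-ow)):
    a=least_squares(f,[543,21],diff_step=1e-3);print(nm,a.x.round(1),a.fun.round(1))
```

```text
[502.91726818 284.1758959  201.62458723] [0.98002402 0.65165193 0.3563407 ] 2.775
top [544.6  22.3] [-0.5  0.5 -0.2  0.2]
wrist [545.   23.1] [-0.4  0.4  0. ]
```

The dome is confirmed at (544.7, 22.7) from two views. Next: correct by 3 mm and close on the hub.

Call:
carry_out --rows '[{"xyz":[-3,1,0],"gripper":1},{"xyz":[-3,1,0],"gripper":1},{"xyz":[-3,1,0],"gripper":-1},{"xyz":[-3,1,0],"gripper":-1},{"xyz":[-3,1,0],"gripper":-1},{"xyz":[-3,1,0],"gripper":-1},{"xyz":[-3,1,0],"gripper":-1},{"xyz":[-3,1,0],"gripper":-1}]' --newtons 60

```text
$.rows[0]: bad value
```

Call:
carry_out --rows '[{"xyz":[-3,1,0],"spin":0,"gripper":1},{"xyz":[-3,1,0],"spin":0,"gripper":1},{"xyz":[-3,1,0],"spin":0,"gripper":-1},{"xyz":[-3,1,0],"spin":0,"gripper":-1},{"xyz":[-3,1,0],"spin":0,"gripper":-1},{"xyz":[-3,1,0],"spin":0,"gripper":-1},{"xyz":[-3,1,0],"spin":0,"gripper":-1},{"xyz":[-3,1,0],"spin":0,"gripper":-1}]' --newtons 60

```text
time: 3.78
eef_pos: [501.6, 287.5, 199.1]
orientation: [0.58, -0.579, 0.405, -0.405]
ft_force: [-1.1, -0.6, 5.2]
width: 0.38
```

Run:
```python
from m import *
p,M,o=tool();print(p,M.round(3),o['ft_force'],o['time'])
s=snap('wrist','w2');snap('top','t2');print(proj(s,[[503,287,60],[555.6,306.5,20]]))
```

```text
[501.56080541 287.5449788  199.14846688] [[ 0.343  0.     0.939]
 [-0.939  0.     0.343]
 [-0.    -1.     0.   ]] [-1.07467575 -0.61403102  5.19989764] 3.775
[[278.89853018 333.5226549 ]
 [410.35490573 278.0849422 ]]
```

The hub is held, with the opening at 32 mm. I'll lift and carry it over the dome.

Call:
carry_out --rows '[{"xyz":[0,-30,0],"spin":0,"gripper":-1},{"xyz":[0,-75,0],"spin":0,"gripper":-1},{"xyz":[0,-120,0],"spin":0,"gripper":-1},{"xyz":[30,-120,-6],"spin":0,"gripper":-1},{"xyz":[75,-120,-15],"spin":0,"gripper":-1},{"xyz":[125,-120,-24],"spin":0,"gripper":-1},{"xyz":[175,-120,-34],"spin":0,"gripper":-1},{"xyz":[220,-120,-42],"spin":0,"gripper":-1},{"xyz":[250,-120,-48],"spin":0,"gripper":-1},{"xyz":[263,-120,-50],"spin":0,"gripper":-1},{"xyz":[263,-120,-50],"spin":0,"gripper":-1},{"xyz":[263,-120,-50],"spin":0,"gripper":-1}]'

```text
time: 5.38
eef_pos: [544.5, 24.1, 318.7]
orientation: [-0.58, 0.58, -0.405, 0.405]
ft_force: [-1.1, -0.6, -6.5]
width: 0.383
```

Run:
```python
from m import *
p,M,o=tool();print(p,M.round(3),o['ft_force'],o['time'],o['width'])
s=snap('scene','s3');w=snap('wrist','w3');
c=np.hstack([cv2.resize(s['image'][120:330,180:420],(400,350)),cv2.resize(w['image'],(400,300))[:].copy() if 0 else cv2.copyMakeBorder(cv2.resize(w['image'],(400,300)),0,50,0,0,0)]);cv2.imwrite('pics/c3.png',c)
```

```text
[544.50454547  24.11461259 318.66391316] [[ 0.344 -0.001  0.939]
 [-0.939  0.     0.344]
 [-0.001 -1.    -0.   ]] [-1.06846768 -0.64752004 -6.5370668 ] 5.375 0.38295708074535784
```

View pics/c3.png

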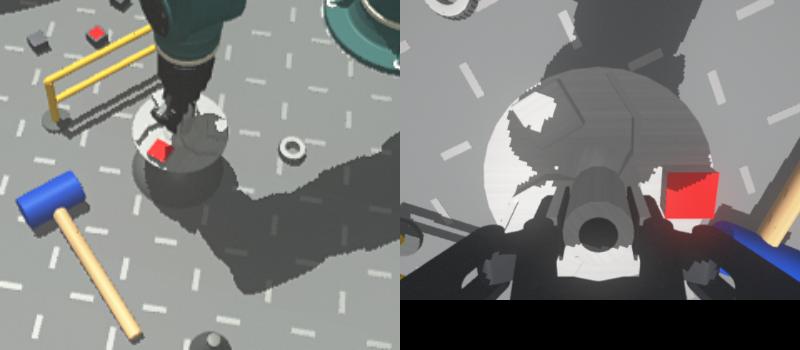

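It's held level over the dome, with the bore at about (277,325) in the wrist image. I'll compute the hub offset.

Run:
```python
from m import *
for f,dz,b in (('w2',0,None),('w3',119.6,(277,325))):
    s=load(f);im=s['image'];c,m,a=cen(red(im)|((im[...,2]>90)&(im[...,1]<45)&(im[...,0]<45)),410,275)
    print(f,c.round(1),a,ray(s,c,20+dz)[0].round(1),cv2.minAreaRect(ray(s,hull(m),20+dz)[:,:2].astype(np.float32)))
    g=cv2.cvtColor(im,6);k=g[290:380,240:320];mm=np.zeros_like(g,bool);mm[290:380,255:300]=g[290:380,255:300]<40
    c,m,a=cen(mm,277,328);print('bore',c,a,ray(s,c,60+dz)[0].round(1))
```

```text
w2 [407.3 272.4] 4487 [553.2 308.4  20. ] ((553.5673217773438, 307.4457092285156), (29.635061264038086, 30.57285499572754), 20.499727249145508)Traceback (most recent call last):
  File "<stdin>", line 6, in <module>
  File "m.py", line 4, in cen
    i=min([k for k in range(1,n) if st[k,4]>20],key=lambda k:np.hypot(*(c[k]-[u,v]))); return c[i],(l==i).astype(np.uint8),st[i,4]
ValueError: min() iterable argument is empty
```

The hub is within about 1.5 mm of the TCP. Trim by 2.5 mm and lower to just above contact.

Call:
carry_out --rows '[{"xyz":[2.5,15,0],"spin":0,"gripper":-1},{"xyz":[2.5,32,0],"spin":0,"gripper":-1},{"xyz":[2.5,45,0],"spin":0,"gripper":-1},{"xyz":[2.5,53,0],"spin":0,"gripper":-1},{"xyz":[2.5,57,0],"spin":0,"gripper":-1},{"xyz":[2.5,57,0],"spin":0,"gripper":-1},{"xyz":[2.5,57,0],"spin":0,"gripper":-1}]'

```text
time: 6.35
eef_pos: [545.7, 20.9, 262.3]
orientation: [0.58, -0.579, 0.405, -0.406]
ft_force: [-0.0, -0.7, -6.7]
width: 0.383
```

Call:
carry_out --rows '[{"xyz":[-0.5,2,0],"spin":0,"gripper":-1},{"xyz":[-0.5,3,0],"spin":0,"gripper":-1},{"xyz":[-0.5,3,0],"spin":0,"gripper":-1}]'

```text
time: 6.72
eef_pos: [545.4, 21.5, 259.1]
orientation: [0.579, -0.579, 0.405, -0.405]
ft_force: [-0.0, 0.9, -3.0]
width: 0.38
```

Contact has begun, with about 4 N taken off. I'll open gradually.

Call:
carry_out --rows '[{"xyz":[0,0.5,0],"spin":0,"gripper":-1},{"xyz":[0,0.5,0],"spin":0,"gripper":-0.15},{"xyz":[0,0.5,0],"spin":0,"gripper":-0.1},{"xyz":[0,0.5,0],"spin":0,"gripper":0.1},{"xyz":[0,0.5,0],"spin":0,"gripper":0.3},{"xyz":[0,0.5,0],"spin":0,"gripper":0.6},{"xyz":[0,0.5,0],"spin":0,"gripper":0.6},{"xyz":[0,0.5,0],"spin":0,"gripper":0.6},{"xyz":[0,0.5,0],"spin":0,"gripper":0.6},{"xyz":[0,0.5,0],"spin":0,"gripper":0.6}]'

```text
time: 7.98
eef_pos: [545.4, 21.5, 258.4]
orientation: [-0.579, 0.579, -0.405, 0.405]
ft_force: [0.9, 0.5, 0.1]
width: 0.8
```

Run:
```python
from m import *
p,M,o=tool();print(p,o['ft_force'],o['time'],o['width'])
s=snap('scene','s4');w=snap('wrist','w4')
c=np.hstack([cv2.resize(s['image'][120:300,200:400],(400,360)),cv2.copyMakeBorder(cv2.resize(w['image'],(400,300)),0,60,0,0,0)]);cv2.imwrite('pics/c4.png',c)
```

```text
[545.39188213  21.45757441 258.38954646] [0.85463901 0.48497337 0.14172162] 7.975 0.799894248618654
```

View pics/c4.png

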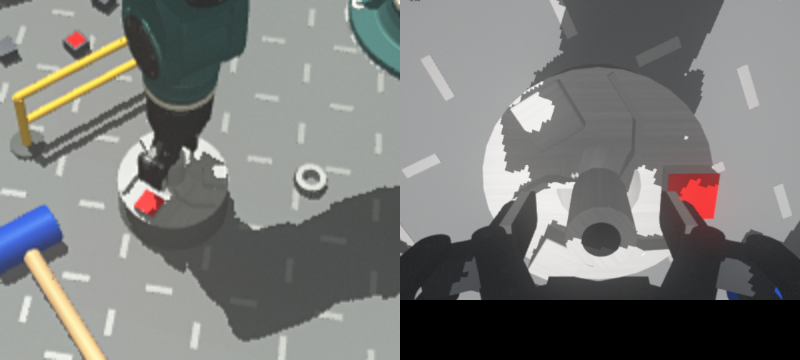

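Balanced and free, nearly level in both views. I'll rise and go over to the red slug.

Call:
carry_out --rows '[{"xyz":[0,-15,0],"spin":0,"gripper":0.6},{"xyz":[0,-50,0],"spin":0,"gripper":0.6},{"xyz":[0,-100,0],"spin":0,"gripper":1},{"xyz":[0,-130,0],"spin":0,"gripper":1},{"xyz":[315,-130,-145],"spin":0,"gripper":1},{"xyz":[315,-130,-145],"spin":0,"gripper":1},{"xyz":[315,-130,-145],"spin":0,"gripper":1},{"xyz":[315,-130,-145],"spin":0,"gripper":1},{"xyz":[315,-130,-145],"spin":0,"gripper":1},{"xyz":[315,-130,-145],"spin":0,"gripper":1},{"xyz":[315,-130,-145],"spin":0,"gripper":1},{"xyz":[315,-130,-145],"spin":0,"gripper":1}]'

```text
time: 9.57
eef_pos: [517.2, -323.7, 388.3]
orientation: [0.579, -0.579, 0.405, -0.405]
ft_force: [-0.4, -0.5, 0.6]
width: 0.999
```

Run:
```python
from m import *
p,M,o=tool();print(p,M.round(3),o['q'],o['time'])
w=snap('wrist','w5');t=snap('top','t5');s=snap('scene','s5')
print(proj(w,[[503,-285,22],[600,-347,22],[412,-344,22]]))
c,m,a=cen(red(w['image']),*proj(w,[503,-285,22])[0]);print(c,a,ray(w,c,22)[0].round(1),cv2.minAreaRect(ray(w,hull(m),22)[:,:2].astype(np.float32)))
for z,u in ((t,(245,200)),(s,(270,200))):
  # impeller pad
  mk=(lambda im:(im[...,2]>80)&(im[...,1]<50)&(im[...,0]<50))(z['image'].astype(int))
  pp=proj(z,[597.5,41,80])[0];c,m,a=cen(mk,*pp);print('pad',pp,c,a,ray(z,c,80)[0].round(1),cv2.minAreaRect(ray(z,hull(m),80)[:,:2].astype(np.float32)))
cv2.imwrite('pics/c5.png',np.hstack([cv2.resize(w['image'],(400,300)),cv2.resize(t['image'][150:300,200:400],(400,300))]))
```

```text
[ 517.19790569 -323.6959594   388.32518003] [[ 0.343 -0.     0.939]
 [-0.939  0.     0.343]
 [-0.    -1.    -0.   ]] [-6.92730951e-01  4.16488083e-01  1.41299865e-01  1.29601062e+00
  1.62516472e-04  5.28032300e-01] 9.575
[[276.52638086 138.76870435]
 [350.97177708 237.95213281]
 [157.43559756 166.29867082]]Traceback (most recent call last):
  File "<stdin>", line 5, in <module>
  File "m.py", line 4, in cen
    i=min([k for k in range(1,n) if st[k,4]>20],key=lambda k:np.hypot(*(c[k]-[u,v]))); return c[i],(l==i).astype(np.uint8),st[i,4]
ValueError: min() iterable argument is empty
```

```bash
cat >> m.py <<'E'
def red(im):
    h=cv2.cvtColor(im,cv2.COLOR_BGR2HSV); return ((h[...,0]<8)|(h[...,0]>172))&(h[...,1]>150)&(h[...,2]>45)
E
python3 - <<'E'
from m import *
w,t,s=load('w5'),load('t5'),load('s5')
for z,P in ((w,[503,-285,22]),(t,[597.5,41,80]),(s,[597.5,41,80])):
  pp=proj(z,P)[0];c,m,a=cen(red(z['image']),*pp);print(pp,c,a,ray(z,c,P[2])[0].round(1),cv2.minAreaRect(ray(z,hull(m),P[2])[:,:2].astype(np.float32)))
cv2.imwrite('pics/c5.png',np.hstack([cv2.resize(w['image'],(400,300)),cv2.resize(t['image'][150:300,200:400],(400,300))]))
E
```

```text
[276.52638086 138.76870435] [276.9982906  138.92478632] 585 [ 503.4 -285.    22. ] ((503.465576171875, -285.04022216796875), (20.92084503173828, 21.037433624267578), 7.669615745544434)
[275.53443251 195.28613113] [275.37688442 194.75376884] 199 [598.6  41.3  80. ] ((598.6096801757812, 41.378173828125), (28.269468307495117, 28.326595306396484), 19.896766662597656)
[274.81139629 220.48607672] [274.40740741 221.24074074] 108 [599.7  42.2  80. ] ((599.6777954101562, 42.083404541015625), (29.669239044189453, 28.219924926757812), 20.034154891967773)
```

View pics/c5.png

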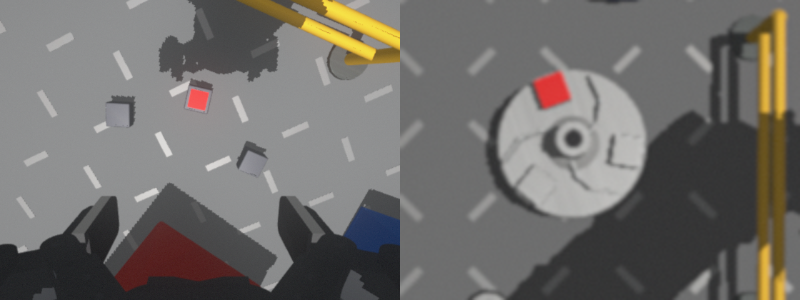

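The slug is at (503.4, -285), yaw 7.7° mod 90. The impeller pad is at (599, 41.7, 80), yaw 20°, and level. I'll turn the jaws to 97.7° so they end up tangential at the impeller, then hover over the slug.

Call:
carry_out --rows '[{"xyz":[-41,0,0],"spin":-1.356,"gripper":1},{"xyz":[-41,0,0],"spin":-1.356,"gripper":1},{"xyz":[-41,30,0],"spin":-1.356,"gripper":1},{"xyz":[-41,60,0],"spin":-1.356,"gripper":1},{"xyz":[-41,90,0],"spin":-1.356,"gripper":1},{"xyz":[-41,120,0],"spin":-1.356,"gripper":1},{"xyz":[-41,140,0],"spin":-1.356,"gripper":1},{"xyz":[-41,140,0],"spin":-1.356,"gripper":1},{"xyz":[-41,140,0],"spin":-1.356,"gripper":1},{"xyz":[-41,140,0],"spin":-1.356,"gripper":1}]'

```text
time: 10.98
eef_pos: [503.3, -285.3, 248.8]
orientation: [-0.705, 0.706, 0.048, -0.047]
ft_force: [-0.2, -0.1, -0.1]
width: 1.001
```

Run:
```python
from m import *
p,M,o=tool();print(p,M.round(3),o['ft_force'],o['time'])
w=snap('wrist','w6');W=cv2.Rodrigues(np.array(w['rvec'],float))[0];print('cam in tool',(M.T@(-W.T@np.ravel(w['tvec'])-p)).round(0))
pp=proj(w,[503.4,-285,22])[0];c,m,a=cen(red(w['image']),*pp);P=ray(w,c,22)[0];rc=cv2.minAreaRect(ray(w,hull(m),22)[:,:2].astype(np.float32))
print(pp,c,a,P.round(1),rc,'togo',(M.T@(np.array([P[0],P[1],175])-p)).round(1))
```

```text
[ 503.34233479 -285.32001747  248.79504841] [[ 0.991  0.001 -0.134]
 [ 0.134 -0.     0.991]
 [ 0.001 -1.    -0.   ]] [-0.22064519 -0.13013955 -0.0993033 ] 10.975
cam in tool [-70.  32.   0.]
[277.48328744 237.03890917] [277.42846662 235.70139398] 1363 [ 502.6 -285.1   22. ] ((502.7349548339844, -285.485595703125), (21.589616775512695, 20.954570770263672), 8.57944393157959) togo [-0.7 73.8  0.3]
```

Call:
carry_out --rows '[{"xyz":[-0.5,30,0],"spin":-0.01,"gripper":1},{"xyz":[-0.5,55,0],"spin":-0.01,"gripper":1},{"xyz":[-0.5,68,0],"spin":-0.01,"gripper":1},{"xyz":[-0.5,72,0],"spin":-0.01,"gripper":1},{"xyz":[-0.5,72,0],"spin":-0.01,"gripper":1},{"xyz":[-0.5,72,0],"spin":-0.01,"gripper":1}]'

```text
time: 11.78
eef_pos: [502.9, -285.9, 177.2]
orientation: [-0.705, 0.706, 0.052, -0.051]
ft_force: [-0.7, 1.0, 0.2]
width: 1.0
```

Call:
carry_out --rows '[{"xyz":[0,2,0],"spin":0,"gripper":1},{"xyz":[0,2,0],"spin":0,"gripper":-1},{"xyz":[0,2,0],"spin":0,"gripper":-1},{"xyz":[0,2,0],"spin":0,"gripper":-1},{"xyz":[0,2,0],"spin":0,"gripper":-1},{"xyz":[0,2,0],"spin":0,"gripper":-1},{"xyz":[0,2,0],"spin":0,"gripper":-1},{"xyz":[0,2,0],"spin":0,"gripper":-1}]'

```text
time: 12.78
eef_pos: [502.7, -285.7, 174.7]
orientation: [-0.705, 0.705, 0.051, -0.051]
ft_force: [-0.5, 0.7, 5.9]
width: 0.337
```

The slug is gripped with the opening at 28.6 mm. I'll lift it 170 mm and look before crossing.

Call:
carry_out --rows '[{"xyz":[0,-20,0],"spin":0,"gripper":-1},{"xyz":[0,-60,0],"spin":0,"gripper":-1},{"xyz":[0,-110,0],"spin":0,"gripper":-1},{"xyz":[0,-150,0],"spin":0,"gripper":-1},{"xyz":[0,-170,0],"spin":0,"gripper":-1},{"xyz":[0,-170,0],"spin":0,"gripper":-1},{"xyz":[0,-170,0],"spin":0,"gripper":-1}]'

```text
time: 13.65
eef_pos: [502.4, -285.6, 343.1]
orientation: [0.706, -0.705, -0.051, 0.052]
ft_force: [0.3, -0.4, -1.6]
width: 0.334
```

Run:
```python
from m import *
p,M,o=tool();print(p,M.round(3),o['ft_force'],o['width'],o['time'])
w=snap('wrist','w7');z=p[2]-174.7+22
c,m,a=cen(red(w['image']),277,270);P=ray(w,c,z)[0];rc=cv2.minAreaRect(ray(w,hull(m),z)[:,:2].astype(np.float32));print(c,a,P,rc)
T=np.array([599,41.7]);d=np.r_[T-P[:2],0];print('togo',(M.T@d).round(1),'in-tool offset',(M.T@(P-p)).round(1))
```

```text
[ 502.43484115 -285.57605315  343.08776074] [[ 0.989 -0.001 -0.145]
 [ 0.145  0.001  0.989]
 [-0.001 -1.     0.001]] [ 0.33391197 -0.36869196 -1.58482041] 0.33447468463801 13.65
[277.30543677 306.60659743] 3274 [ 501.86292524 -285.16734562  190.38776074] ((502.2515869140625, -285.0913391113281), (21.61269760131836, 21.580537796020508), 8.355634689331055)
togo [1.434e+02 2.000e-01 3.094e+02] in-tool offset [ -0.3 152.7   0.3]
```

View pics/w7.png

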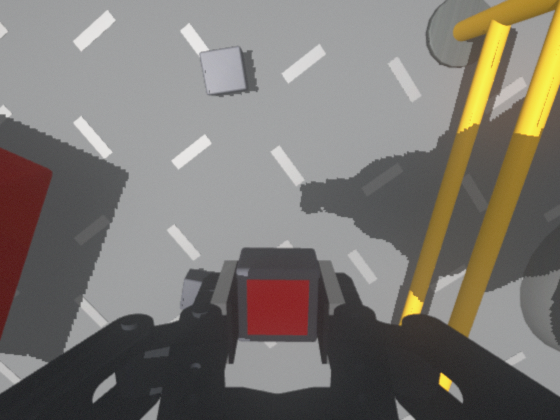

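The slug is held square and level, its red face at (277,307), and its underside at about 168 mm. That clears the fence top (126) and the hub top (120). I'll cross now.

Call:
carry_out --rows '[{"xyz":[10,0,22],"spin":-0.01,"gripper":-1},{"xyz":[27,0,60],"spin":-0.04,"gripper":-1},{"xyz":[48,0,105],"spin":-0.07,"gripper":-1},{"xyz":[69,0,150],"spin":-0.1,"gripper":-1},{"xyz":[90,0,195],"spin":-0.13,"gripper":-1},{"xyz":[111,0,240],"spin":-0.16,"gripper":-1},{"xyz":[128,0,276],"spin":-0.19,"gripper":-1},{"xyz":[139,0,300],"spin":-0.205,"gripper":-1},{"xyz":[143.5,0,309.5],"spin":-0.205,"gripper":-1},{"xyz":[143.5,0,309.5],"spin":-0.205,"gripper":-1},{"xyz":[143.5,0,309.5],"spin":-0.205,"gripper":-1},{"xyz":[143.5,0,309.5],"spin":-0.205,"gripper":-1}]'

```text
time: 15.2
eef_pos: [599.7, 40.5, 344.4]
orientation: [-0.696, 0.696, 0.123, -0.123]
ft_force: [-0.7, -0.5, -2.9]
width: 0.337
```

```bash
cat > chk.py <<'E'
from m import *
import sys
f=sys.argv[1]
p,M,o=tool();print(p,M.round(3),o['ft_force'],o['width'],o['time'])
w=snap('wrist','w'+f);s=snap('scene','s'+f);t=snap('top','t'+f);z=p[2]-174.7+22
c,m,a=cen(red(w['image']),277,306);P=ray(w,c,z)[0];print('slug',P.round(1),cv2.minAreaRect(ray(w,hull(m),z)[:,:2].astype(np.float32)))
T=np.array([599,41.7,0]);print('togo',(M.T@(T-P)).round(1))
print('slug in scene,pad in scene',proj(s,[P,[599,41.7,80]]).round(0).tolist())
for n,zz in (('s',s),('t',t)):
  L=cv2.connectedComponentsWithStats(red(zz['image']).astype(np.uint8));
  for st,cc in zip(L[2][1:],L[3][1:]):
    if st[4]>20 and abs(cc[0]-275)<60 and abs(cc[1]-205)<60: print(n,cc.round(1),st[4],ray(zz,cc,80)[0].round(1))
q=proj(s,[599,41.7,90])[0].astype(int)
cv2.imwrite('pics/c%s.png'%f,np.hstack([cv2.resize(w['image'],(400,300)),cv2.resize(s['image'][q[1]-60:q[1]+60,q[0]-80:q[0]+80],(400,300),interpolation=2)]))
E
python3 chk.py 8
```

```text
[599.71215457  40.45393859 344.40491795] [[ 0.94  -0.    -0.342]
 [ 0.342 -0.     0.94 ]
 [-0.    -1.    -0.   ]] [-0.68200818 -0.45325031 -2.90930444] 0.3371383116895491 15.2
slug [599.3  40.6 191.7] ((599.7178955078125, 40.63145065307617), (21.618284225463867, 21.746654510498047), 20.08424186706543)
togo [1.000e-01 1.917e+02 1.200e+00]
slug in scene,pad in scene [[275.0, 198.0], [275.0, 221.0]]
s [273.6 198.6] 47 [560.4 -15.7  80. ]
s [274.5 220.9] 101 [599.1  41.6  80. ]
```

View pics/c8.png

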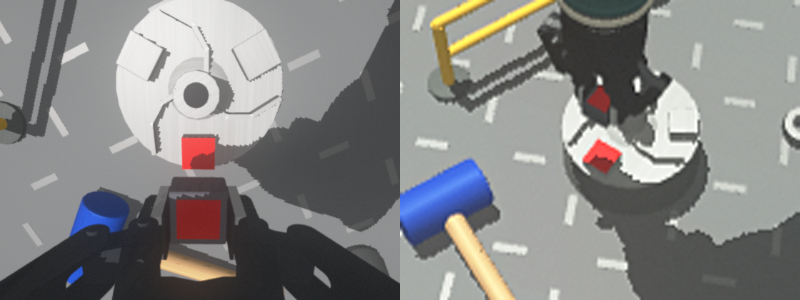

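The slug is over the pad, and the impeller is level and balanced; the pad is at (277,212) and the bore at (274,134) in the wrist image. I'll cross-check pad and hub from this view while halfway down.

Run:
```python
from m import *
w=load('w8');im=w['image'];c,m,a=cen(red(im),277,212);P=ray(w,c,80)[0];print('pad',c,a,P,cv2.minAreaRect(ray(w,hull(m),80)[:,:2].astype(np.float32)))
g=np.zeros(im.shape[:2],bool);k=cv2.cvtColor(im,6);g[105:160,250:300]=k[105:160,250:300]<75
c,m,a=cen(g,274,134);B=ray(w,c,120)[0];print('bore',c,a,B,P[:2]-B[:2],np.hypot(*(P-B)[:2]))
```

```text
pad [276.14779162 213.21744054] 1766 [597.4530903   39.01033838  80.        ] ((598.2318115234375, 40.05504608154297), (28.670207977294922, 28.958364486694336), 20.078994750976562)Traceback (most recent call last):
  File "<stdin>", line 4, in <module>
  File "m.py", line 4, in cen
    i=min([k for k in range(1,n) if st[k,4]>20],key=lambda k:np.hypot(*(c[k]-[u,v]))); return c[i],(l==i).astype(np.uint8),st[i,4]
ValueError: min() iterable argument is empty
```

Call:
carry_out --rows '[{"xyz":[0,15,1],"spin":0,"gripper":-1},{"xyz":[0,32,1],"spin":0,"gripper":-1},{"xyz":[0,45,1],"spin":0,"gripper":-1},{"xyz":[0,50,1],"spin":0,"gripper":-1},{"xyz":[0,50,1],"spin":0,"gripper":-1},{"xyz":[0,50,1],"spin":0,"gripper":-1}]'

```text
time: 16.1
eef_pos: [599.7, 42.2, 294.9]
orientation: [-0.696, 0.696, 0.123, -0.123]
ft_force: [-0.2, 0.5, -2.1]
width: 0.34
```

```bash
python3 chk.py 9
```

```text
[599.68561836  42.20134514 294.8545518 ] [[ 0.939  0.001 -0.343]
 [ 0.343 -0.     0.939]
 [ 0.001 -1.    -0.   ]] [-0.24265464  0.51032107 -2.07301222] 0.34045551873068725 16.1
slug [599.4  42.3 142.2] ((599.81201171875, 42.420509338378906), (21.63329315185547, 21.760879516601562), 20.15865135192871)
togo [ -0.7 142.2  -0.4]
slug in scene,pad in scene [[275.0, 209.0], [275.0, 221.0]]
s [273.8 209.6] 44 [580.4  12.6  80. ]
s [274.2 222.2] 70 [601.6  44.2  80. ]
```

View pics/c9.png

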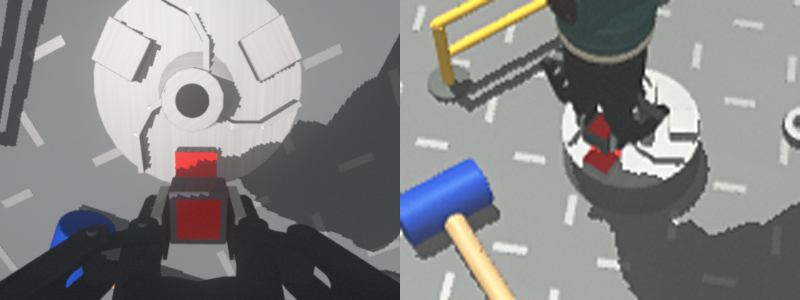

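The slug is centred and square above the pad. The pad estimates average (598.6, 41.1). The last descent puts the underside at about 91 mm, 11 mm above the pad.

Call:
carry_out --rows '[{"xyz":[-1.3,6,-0.8],"spin":0,"gripper":-1},{"xyz":[-1.3,13,-0.8],"spin":0,"gripper":-1},{"xyz":[-1.3,20,-0.8],"spin":0,"gripper":-1},{"xyz":[-1.3,25,-0.8],"spin":0,"gripper":-1},{"xyz":[-1.3,28,-0.8],"spin":0,"gripper":-1},{"xyz":[-1.3,29,-0.8],"spin":0,"gripper":-1},{"xyz":[-1.3,29,-0.8],"spin":0,"gripper":-1},{"xyz":[-1.3,29,-0.8],"spin":0,"gripper":-1},{"xyz":[-1.3,29,-0.8],"spin":0,"gripper":-1},{"xyz":[-1.3,29,-0.8],"spin":0,"gripper":-1}]'

```text
time: 17.5
eef_pos: [598.6, 41.0, 265.5]
orientation: [-0.696, 0.696, 0.123, -0.123]
ft_force: [-0.9, -0.7, -1.6]
width: 0.338
```

```bash
python3 chk.py 10
```

```text
[598.57740671  41.03618922 265.45413395] [[ 0.939  0.    -0.343]
 [ 0.343 -0.     0.939]
 [ 0.    -1.    -0.   ]] [-0.8617607  -0.69889163 -1.55527113] 0.33753605180508306 17.5
slug [598.2  41.2 112.8] ((598.5916748046875, 41.296173095703125), (21.625640869140625, 21.625455856323242), 20.150516510009766)
togo [  0.9 112.8   0.2]
slug in scene,pad in scene [[275.0, 214.0], [275.0, 221.0]]
s [273.8 215. ] 43 [590.   26.1  80. ]
```

View pics/c10.png

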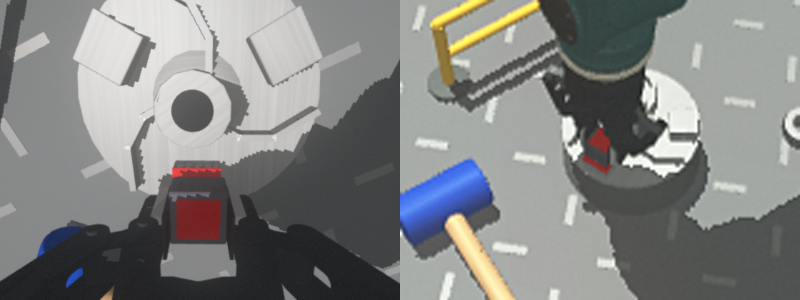

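The slug sits square above the red pad with a red strip of pad visible beneath it. The impeller is undisturbed and the force shows only the slug's weight. I'm handing in.

```bash
python3 -c "
from h import *
print(r.hand_in()); print(np.abs(r.get_obs()['joint_vel']).max())"
```

```text
the job is handed in; nothing more can be done
None
the job is handed in; nothing more can be done
```

I set the impeller on the dome and let go. It has stayed balanced and looks level. I then carried the red slug over the fence and finished holding it above the red pad. The job was handed in at about 17.7 s of the 64 s allowed; no verdict is reported.

My last checks before hand-in:

| Check | Measured | Limit |
|---|---|---|
| Slug height when crossing the fence | underside at about 168 mm | above 126 mm |
| Slug centred on the pad | within about 1 mm (slug 598.4, 41.2; pad about 598.6, 41.1) | 9 mm |
| Slug square to the impeller | both at about 20° yaw | 0.2 rad |
| Slug height above the pad | about 11 mm | 1 to 20 mm |

- **Contact:** the wrist force showed nothing beyond roughly the slug's own weight, so I saw no sign of it touching the impeller. The pictures showed no contact with the guard and nothing I could see moved out of place, though I did not measure the bystanders again.
- **Gap height:** the 11 mm comes from the arm's measured height and the given sizes, with the impeller taken as level. The pad itself was not measured for height from above.
- **Pad position:** the views disagreed by about 1–2 mm. The wrist view read lower because the pad was partly hidden there.
- **Failed checks:** three automatic colour searches found nothing. The shadowed slug was found after I loosened the search. The two hub-bore searches were not repeated, so impeller tilt was judged by eye and from the pad's position.

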